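# Close the jig arm and hold the guide rod through both bushings

### The arm

A 7-joint arm with a two-finger parallel gripper is mounted at the origin on the work surface. World frame = base frame: x ahead of the robot, y to its left, z up, the work surface at z = 0. Lengths are in m, angles in degrees, forces in N, time in s.
With the tool pointing down it reaches from about 0.35 to 0.9 m from the base axis. Payload 19.9 kg.
Tool frame: the origin (TCP) lies midway between the tips of the shut fingers; the grasp point (between the pads) lies 19 mm behind it; z points along the fingers, y is the line along which they close (so a half turn about z gives the same grasp; the last joint's range is limited). The gripper opens to 85 mm and grips with 20 to 120 N. Pads are 22 mm wide; open, the fingers measure 114 mm over their backs; the gripper's body (76 mm by 85 mm) begins 54 mm behind the grasp point. The pads swing forward as they close: fully open they stand 13 mm farther back than shut.
Start: joints at [61.507, 23.915, -0.59, 92.452, 0.269, 63.638, -3.037], TCP at [0.275, -0.561, 0.231] pointing down, gripper open.
Joint ranges: [-161.28, 161.28], [-22.2, 115.67], [-73.04, 71.86], [3.21, 147.25], [-68.34, 248.33], [10.77, 114.83], [-161.83, 161.83]. Speed limits (degrees/s): [108.29, 108.29, 136.94, 136.94, 172.46, 172.46, 172.46].

### API

Orientations are given as [roll, pitch, yaw] about the fixed x, y, z axes, in that order (R = Rz(yaw) Ry(pitch) Rx(roll)).
In Python, from workcell import env gives the robot as it stands. The module is installed in compiled form; this text tells all that it offers.
- The arm moves only by the tool drive_tool, never from a script. Its argument "series" is a list of rows, each a list of 3 entries, a list of its own where there are three numbers: the turn, a rotation vector about the tool's x, y, z in units of 6 degrees (1.0 is 6 degrees), then the shift along the tool's x, y, z in mm, then the finger opening in mm, from 0 to 85.4. A call has 1 to 10 rows; each row shifts and turns the commanded pose from where the row before left it, along the tool's axes as they then stand; what a row does not reach is not made up. A row lasts 1/8 s, in which the tool goes at most 62.5 mm and 10.7 degrees, less where a joint would pass 70% of its speed; a pose out of reach is approached as far as the arm can. A call is refused whole if a number of a shift passes 62.5 or a number of a turn 1, either way. A call with a gripper value outside its range is refused whole. The fingers move at their own pace and stop on an object; "squeeze" is the grip in N (left out, the last holds). Time passes only in rows, so rows that do not move let the fingers close. It gives the time, the measured TCP pose, the force, the opening and the grip force at its end, in the units of the state.
- env.get_state(): the state, without advancing time (a new reading comes with each control period).
- env.grab_frame(name): name is "scene" or "top"; returns (picture, depth): 400x640x3 uint8, red, green, blue; 400x640 float32, m along the optical axis (not along the pixel's ray), 0 where there is no reading.
- env.get_calibration(name): a dict with "mtx" (3x3 intrinsics, pixels), "k1" (the pictures are not rectified: a ray, as slopes to the right and down, at radius r is drawn at 1 + k1 r^2 times it, then the intrinsics apply), "world_from_camera" (4x4, takes a point from camera to world coordinates). Camera axes: x right, y up, looking along -z (the intrinsics and any distortion apply to the point x, -y, -z); pixel columns grow to the right and rows downward; lengths in m; the calibration is good to about 2 mm. A picture is of the moment at which its call begins. get_calibration takes no time and is no camera call.
- env.hand_in(): hands the job in; it is judged then, once.
The state is a dict: "time": time; "joint_pos": joint angles; "joint_vel": joint speeds; "tau": joint torques, N m; "position": TCP position; "ee_rot": TCP orientation; "wrist_force": force on the tool from outside, world axes, zero at the start; "moment": the same for the moment, N m; "width": finger opening in m; "finger_force": force on a finger pad.
Only numpy, scipy, OpenCV 4.12 (cv2) and the standard library are available. Lean on these libraries where they do the work, as an engineer would, in place of code of your own. Each camera call takes 0.05 s, during which the arm holds its last target. There are 200 camera calls.

### The job

On the drilling jig, swing the green guide arm (it has a black peg at its end) fully closed into its catch. Then take the yellow-knobbed guide rod from the wooden rack and thread it straight down through the arm's bushing and on through the bushing below, until its tip sticks out clear beneath the lower bushing. Finish while still gripping the rod and holding it upright and still there, its tip hanging free above the jig's base plate and its knob off the arm, and leave the black-knobbed punch, the vise and the parts bin where they are.

Things in the scene. Friction and masses are not known exactly. Their poses are not given: they have to be found in the camera images.
- guide_arm (a joint): angle (rad) of the jig's swing arm about its vertical hinge: 0 = closed, the arm along the jig's +y, lying in its catch against a hard stop; grows as the arm swings open towards the jig's +x, up to 1.1. It stays where it is left (hinge friction about 0.06 N m, i.e. about 0.5 N at the peg)
- swing_hinge (a point): point on the arm's hinge axis, level with the arm's top (125 above the table); a steel cap of 20 diameter rises 6 higher. The arm is a green bar 26 wide, 20 high, reaching 150 from its hinge, its underside 105 above the table, with a 36 mm square brass bushing block set in it. The peg moves on a circle of radius 135 mm about it, the arm's bushing on one of 60 mm
- swing_peg (a point): centre of the upright round black peg on the free end of the arm: diameter 16, standing 32 mm up from the arm's top (125 to 157 above the table); this point is at 141, half-way up. Can be gripped from above and used to swing the arm
- swing_bushing (a point): centre of the upper mouth of the arm's vertical through-hole, at the arm's top, 125 above the table; moves with the arm. Hole diameter 15, depth 20, mouth bevelled by 3 mm. With the arm closed it is straight above lower_bushing
- lower_bushing (a point): centre of the upper mouth of the lower brass bushing's vertical through-hole, 65 above the table. Hole diameter 15, depth 15 (underside 50 above the table), mouth bevelled by 3 mm; below it is a free space down to the base plate's top at 12 above the table, open towards the jig's +x and -x
- jig: the fixed drilling jig: aluminium base plate 150 (x) by 200 (y, from -95 to +105) by 12, green posts and brass lower bushing bridge. Origin on the table straight below lower_bushing; z up, y from the hinge (at y = -60) to the catch (at y = +48, which rises to 118 above the table on the -x side of the closed arm)
- guide_rod: loose guide rod, 160 long, 0.09 to 0.18 kg: steel shaft of 12 diameter and 120 long, lowest 10 mm tapered (to 6), above it a round yellow knob of 24 diameter and 40 high. Origin at the centre of its lower tip, z along the rod towards the knob. At the start it stands upright in one of the rack's two holes, tip 15 above the table, knob from 135 to 175
- rod_knob (a point): centre of the rod's yellow knob, on its axis 140 mm above its tip; grip here
- rod_rack: fixed pale wooden block 60 (x) by 140 (y) by 60 high with two upright holes of 15 diameter, 45 deep, at y = -40 and y = +40 in its frame. Origin at the centre of its underside
- punch: loose short punch in the rack's other hole, not to be disturbed: shaft of 12 diameter and 90 long, black knob of 24 diameter and 30 high (its top at 135 above the table). Origin at its lower tip, z up
- vise: loose small green machine vise, not to be disturbed: 120 by 55 by 45 high, screw and black knob reaching 115 from its centre towards its -x. Origin at the centre of its underside
- parts_bin: loose blue open parts bin, not to be disturbed: 110 (x) by 100 (y) by 50 high. Origin at the centre of its underside

How it is judged:
By the outcome, as a careful person would: the job done as asked, in the order asked, and still so for the second after the job is handed in, while the arm keeps its last pose, push and grip.
It also fails if it takes over 64 s, if anything falls off the work surface, if the arm or the gripper's body presses on something with over 40 N, if the wrist force passes 120 N, or if a joint passes its speed limit or range.

## Working session

There is one attempt and no reset: what is moved stays moved. The work goes in short steps, Python scripts to look and compute and a tool call to move; the robot and the scene stay as the last step left them, time stands still between calls to the robot, and variables do not carry over. Pictures are saved under pics/ and viewed, at most 10 in all, crops included, and the job is handed in when it is done.

Besides the shell and the picture viewer there is one more tool, called after "Request:" in YAML: its name, and indented under it one key for each argument. drive_tool: Moves the arm, as the interface text tells. Its arguments: {"type":"object","properties":{"series":{"type":"array","items":{"type":"array"}},"squeeze":{"type":"number"}},"required":["series"]}

```bash
mkdir -p pics; cat > h.py <<'E'
import numpy as np, cv2
from workcell import env
def grab(n,save=None):
    p,d=env.grab_frame(n)
    if save: cv2.imwrite('pics/'+save,cv2.cvtColor(p,cv2.COLOR_RGB2BGR))
    return p,d
def ray(n,u,v):
    c=env.get_calibration(n);K=c['mtx'];T=np.array(c['world_from_camera'])
    x=(u-K[0][2])/K[0][0];y=(v-K[1][2])/K[1][1]
    r=np.hypot(x,y);s=r
    for _ in range(20): s=r/(1+c['k1']*s*s)
    f=s/r if r>0 else 1
    return T[:3,3],T[:3,:3]@np.array([x*f,-y*f,-1.])
def plane(n,u,v,z):
    o,d=ray(n,u,v); return o+d*(z-o[2])/d[2]
def pt(n,u,v,dep):
    o,d=ray(n,u,v); return o+d*dep
E
python3 - <<'E'
from h import *
for n in('scene','top'):
    grab(n,n+'0.png'); c=env.get_calibration(n); print(np.round(c['world_from_camera'],3),c['mtx'],c['k1'])
print(env.get_state())
E
```

```text
[[ 0.071 -0.572  0.817  1.255]
 [ 0.997  0.019 -0.073  0.022]
 [ 0.026  0.82   0.572  0.55 ]
 [ 0.     0.     0.     1.   ]] [[367.86502971   0.         319.23335251]
 [  0.         367.86502971 196.90439365]
 [  0.           0.           1.        ]] 0.005752341975955948
[[ 2.600e-02  9.870e-01 -1.580e-01  4.010e-01]
 [-1.000e+00  2.600e-02 -1.000e-03  6.400e-02]
 [ 3.000e-03  1.580e-01  9.870e-01  1.414e+00]
 [ 0.000e+00  0.000e+00  0.000e+00  1.000e+00]] [[489.67622995   0.         326.53842183]
 [  0.         489.67622995 189.28080745]
 [  0.           0.           1.        ]] 0.042095363215332936
{'time': 0.1, 'joint_pos': array([61.50845213, 23.94701195, -0.58982077, 92.47955692,  0.26902405,
       63.63819422, -3.03621943]), 'joint_vel': array([ 0.01798118, -0.01916125,  0.04847065, -0.07881002,  0.0337413 ,
       -0.04494031, -0.05102587]), 'tau': array([ 1.82553398e-03, -8.65828586e+01,  6.79778382e-01, -4.35637057e+01,
        1.91296684e-02,  4.98014051e-03, -7.03567935e-05]), 'position': array([ 0.27495673, -0.56094252,  0.23071527]), 'ee_rot': array([-1.79936781e+02,  4.87082288e-03,  2.61141073e+01]), 'wrist_force': array([-0.22992286,  0.32087887,  0.00908219]), 'moment': array([0.04053569, 0.02021147, 0.02041344]), 'finger_force': 0.0, 'width': 0.08550508533226595}
```

View pics/scene0.png

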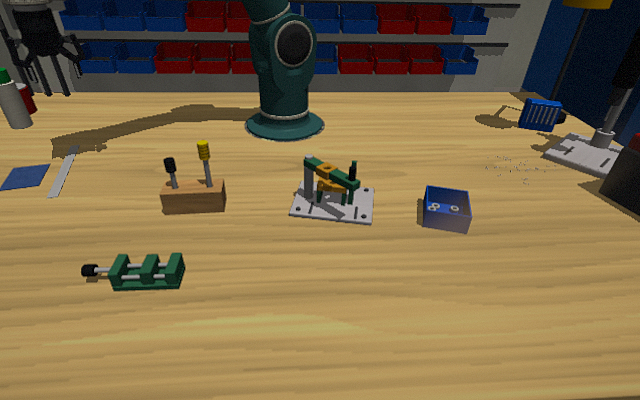

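View pics/top0.png

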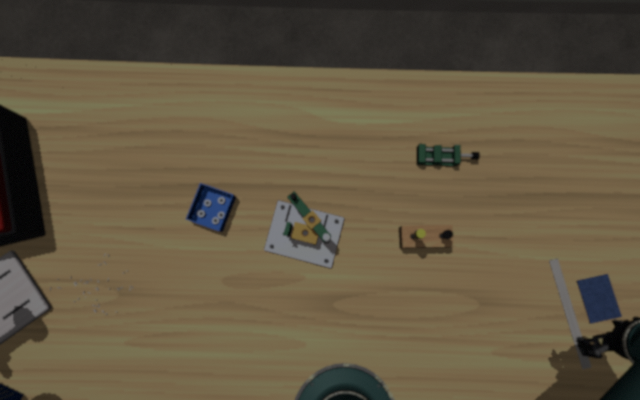

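The scene view shows the vise (135,270), rack with black punch (170,165) and yellow rod (204,150), the jig (330,190), and the bin (446,208). The top view shows the jig at (305,235) with the arm open and its peg near (294,197), the yellow knob at (421,234), and the punch at (447,234). I'll zoom in next.

```bash
python3 - <<'E'
from h import *
t=cv2.imread('pics/top0.png');s=cv2.imread('pics/scene0.png')
a=cv2.resize(t[180:280,255:355],(400,400),interpolation=cv2.INTER_CUBIC)
b=cv2.resize(s[145:235,285:385],(400,360),interpolation=cv2.INTER_CUBIC)
b=cv2.copyMakeBorder(b,0,40,0,0,cv2.BORDER_CONSTANT)
cv2.imwrite('pics/z1.png',np.hstack([np.clip(a*1.6,0,255).astype('uint8'),b]))
hsv=cv2.cvtColor(t,cv2.COLOR_BGR2HSV)
def comps(m,roi,mn=6):
    u0,u1,v0,v1=roi;m2=np.zeros_like(m);m2[v0:v1,u0:u1]=m[v0:v1,u0:u1]
    n,l,st,c=cv2.connectedComponentsWithStats(m2)
    return [(c[i].round(1),st[i].tolist()) for i in range(1,n) if st[i,4]>=mn]
y=cv2.inRange(hsv,(22,140,90),(35,255,255));print('yel',comps(y,(390,470,215,260)))
bl=cv2.inRange(hsv,(0,0,0),(180,255,30))
print('black',comps(bl,(255,355,180,280)),comps(bl,(390,470,215,260)))
g=cv2.inRange(hsv,(60,90,20),(95,255,140));print('green',comps(g,(255,355,180,280)))
br=cv2.inRange(hsv,(14,150,70),(28,255,255));print('brass',comps(br,(255,355,180,280)))
pl=cv2.inRange(hsv,(0,0,90),(180,60,255));print('plate',comps(pl,(255,355,180,280)))
hs=cv2.cvtColor(s,cv2.COLOR_BGR2HSV)
y=cv2.inRange(hs,(22,150,90),(35,255,255));print('sc yel',comps(y,(190,220,130,170)))
E
```

```text
yel [(array([420.4, 233.3]), [417, 230, 8, 8, 47])]
black [(array([294. , 197.8]), [292, 195, 5, 7, 25]), (array([289.8, 230.4]), [288, 226, 4, 10, 16])] [(array([446.5, 234.4]), [441, 231, 11, 8, 55])]
green [(array([299.6, 205.4]), [289, 197, 19, 18, 130]), (array([287.8, 229.1]), [285, 224, 6, 11, 42]), (array([319.5, 229.7]), [315, 225, 10, 12, 68])]
brass []
plate [(array([293.2, 238.8]), [264, 200, 71, 69, 1883]), (array([330.6, 225. ]), [309, 208, 36, 37, 548])]
sc yel [(array([202.6, 145.3]), [197, 140, 12, 14, 98]), (array([204.7, 157. ]), [200, 154, 10, 6, 28])]
```

View pics/z1.png

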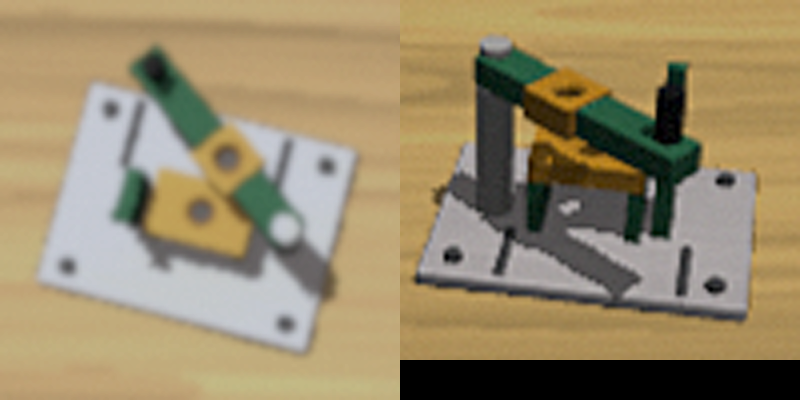

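```bash
cat >> h.py <<'E'
def tri(u1,u2):
    o1,d1=ray('top',*u1);o2,d2=ray('scene',*u2)
    s=np.linalg.lstsq(np.c_[d1,-d2],o2-o1,rcond=None)[0]
    a=o1+d1*s[0];b=o2+d2*s[1];return (a+b)/2,np.linalg.norm(a-b)
E
python3 - <<'E'
from h import *
np.set_printoptions(precision=4,suppress=True)
T=lambda U,V:(254.6+U/4,179.6+V/4)
S=lambda U,V:(284.6+(U-400)/4,144.6+V/4)
H=plane('top',*T(286,230),.131);B=plane('top',*T(228,157),.125);L=plane('top',*T(201,211),.065);P=plane('top',*T(156,68),.157)
C=np.array([plane('top',*T(*c),.012) for c in[(92,83),(357,152),(305,352),(38,282)]])
print('H',H,'B',B,'L',L,'P',P);print(C,C.mean(0),[np.linalg.norm(C[i]-C[i-1]) for i in range(4)])
n=np.linalg.norm;print(n((H-B)[:2]),n((P-H)[:2]),n((L-H)[:2]))
a=lambda v:np.degrees(np.arctan2(v[1],v[0]))
print('ang closed',a(L-H),a(C[0]-C[1]),a(C[3]-C[2]),'open',a(B-H),a(P-H), 'x',a(C[0]-C[3])+90,a(C[1]-C[2])+90)
print(tri(T(286,230),S(495,46)),tri(T(228,157),S(571,92)))
K=plane('top',420.4,233.3,.170);print('knob',K,tri((420.4,233.3),(202.6,142)),'punch',plane('top',446.5,234.4,.13))
p,d=grab('top');s,ds=grab('scene')
for uv in[(420,233),(326,237),(294,197),(447,234),(312,215),(212,208)]:print(uv,pt('top',*uv,d[uv[1],uv[0]]))
# in scene view: knob scene rows
print('scene top rim',plane('scene',203,140,.175))
E
```

```text
H [0.4797 0.0626 0.131 ] B [0.527  0.1021 0.125 ] L [0.4952 0.1213 0.065 ] P [0.5805 0.1496 0.157 ]
[[0.5891 0.2053 0.012 ]
 [0.5442 0.013  0.012 ]
 [0.4015 0.0468 0.012 ]
 [0.4457 0.2375 0.012 ]] [0.4951 0.1256 0.012 ] [np.float64(0.14696506404700732), np.float64(0.19747729440503586), np.float64(0.14657307088683766), np.float64(0.19569520283816386)]
0.06169263696591368 0.13319438056458857 0.06073586113655352
ang closed 75.17376064352322 76.85817756076808 76.97161439037205 open 39.85394749845907 40.80158931949369 x 77.35187518137998 76.65641500524809
(array([0.4799, 0.0624, 0.1266]), np.float64(0.0003394130032929792)) (array([0.5274, 0.103 , 0.1221]), np.float64(0.0015573462747313542))
knob [ 0.4934 -0.176   0.17  ] (array([ 0.4932, -0.1756,  0.1725]), np.float64(0.00023426042124400544)) punch [ 0.4954 -0.2516  0.13  ]
(420, 233) [ 0.4941 -0.1749  0.1703]
(326, 237) [0.4799 0.0629 0.1308]
(294, 197) [0.58   0.1488 0.1533]
(447, 234) [ 0.4961 -0.2518  0.1346]
(312, 215) [0.5377 0.1015 0.1211]
(212, 208) [ 0.5634  0.3955 -0.0009]
scene top rim [ 0.4881 -0.1754  0.175 ]
```

Request:
drive_tool:
  series:
    - [[0,0,-0.8],[0,0,0],85]
    - [[0,0,-0.8],[10,-5,0],85]
    - [[0,0,-0.8],[25,-12,0],85]
    - [[0,0,0],[40,-20,0],85]
    - [[0,0,0],[40,-20,0],85]
    - [[0,0,0],[40,-20,0],85]
    - [[0,0,0],[40,-20,0],85]
    - [[0,0,0],[40,-20,0],85]
    - [[0,0,0],[40,-20,0],85]
    - [[0,0,0],[40,-20,0],85]

```text
time: 1.45
position: [0.4167, -0.2377, 0.2313]
ee_rot: [180.0, 0.0, 40.5]
wrist_force: [0.1, -0.3, -0.1]
width: 0.085
finger_force: 0.0
```

Request:
drive_tool:
  series:
    - [[0,0,0],[40,-20,0],85]
    - [[0,0,0],[40,-20,0],85]
    - [[0,0,0],[40,-20,0],85]
    - [[0,0,0],[40,-20,0],85]
    - [[0,0,0],[40,-20,0],85]
    - [[0,0,0],[40,-20,0],85]
    - [[0,0,0],[40,-20,0],85]
    - [[0,0,0],[30,-10,0],85]
    - [[0,0,0],[15,-5,0],85]
    - [[0,0,0],[0,0,0],85]

```text
time: 2.7
position: [0.5627, 0.0902, 0.231]
ee_rot: [-180.0, 0.0, 40.6]
wrist_force: [0.1, -0.4, -0.7]
width: 0.0853
finger_force: 0.0
```

Request:
drive_tool:
  series:
    - [[0,0,0],[27,-17,0],85]
    - [[0,0,0],[27,-16,0],85]
    - [[0,0,0],[0,0,20],85]
    - [[0,0,0],[0,0,20],70]
    - [[0,0,0],[0,0,20],60]
    - [[0,0,0],[0,0,20],50]
    - [[0,0,0],[0,0,15],40]
    - [[0,0,0],[0,0,5],40]
    - [[0,0,0],[0,0,0],40]
    - [[0,0,0],[0,0,0],40]

```text
time: 3.95
position: [0.5826, 0.1502, 0.1319]
ee_rot: [180.0, -0.0, 40.5]
wrist_force: [0.2, -0.1, -0.1]
width: 0.0403
finger_force: 0.0
```

```bash
python3 - <<'E'
from h import *
t,_=grab('top');s,_=grab('scene')
a=cv2.resize(t[150:250,240:340],(400,400),interpolation=cv2.INTER_CUBIC)
b=cv2.resize(s[115:215,300:400],(400,400),interpolation=cv2.INTER_CUBIC)
cv2.imwrite('pics/z2.png',np.clip(np.hstack([a,b])[:,:,::-1]*1.4,0,255))
E
```

```text
[ WARN:0@2.208] global loadsave.cpp:1063 imwrite_ Unsupported depth image for selected encoder is fallbacked to CV_8U.
```

View pics/z2.png

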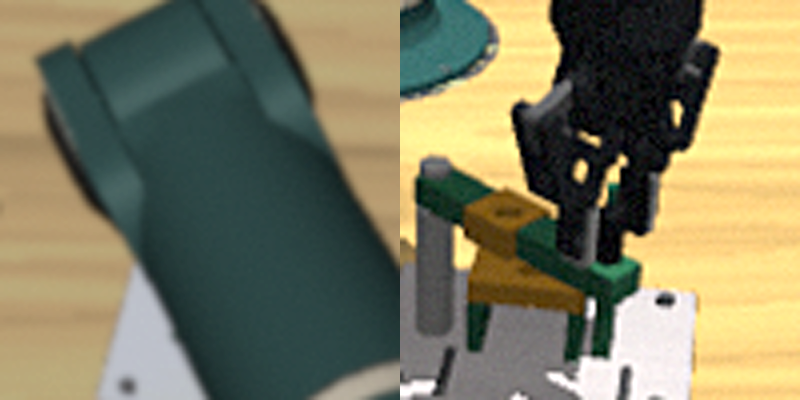

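In the scene crop, the peg at about (608,240) sits between the fingers at (575,230) and (645,205), and the tips are just above the arm. I'll close the gripper.

Request:
drive_tool:
  series:
    - [[0,0,0],[0,0,0],25]
    - [[0,0,0],[0,0,0],15]
    - [[0,0,0],[0,0,0],10]
    - [[0,0,0],[0,0,0],10]
    - [[0,0,0],[0,0,0],10]
  squeeze: 25

```text
time: 4.68
position: [0.5824, 0.1501, 0.1315]
ee_rot: [180.0, -0.0, 40.5]
wrist_force: [-1.0, -1.1, 5.4]
width: 0.0153
finger_force: 24.5
```

Request:
drive_tool:
  series:
    - [[0,0,-0.5],[-0.2,-7.1,-1],10]
    - [[0,0,-0.5],[-0.2,-7.1,0],10]
    - [[0,0,-0.5],[-0.2,-7.1,0],10]
    - [[0,0,-0.5],[-0.2,-7.1,0],10]
    - [[0,0,-0.5],[-0.2,-7.1,0],10]
    - [[0,0,-0.5],[-0.2,-7.1,0],10]
    - [[0,0,-0.5],[-0.2,-7.1,0],10]
    - [[0,0,-0.5],[-0.2,-7.1,0],10]
    - [[0,0,-0.5],[-0.2,-7.1,0],10]
    - [[0,0,0],[0,0,0],10]

```text
time: 5.92
position: [0.5301, 0.1868, 0.1319]
ee_rot: [-179.9, 0.1, 67.6]
wrist_force: [0.1, -3.1, -22.7]
width: 0.0151
finger_force: 24.6
```

Request:
drive_tool:
  series:
    - [[0,0,0],[0,0,0.7],10]
    - [[0,0,-0.25],[-0.1,-3.5,0],10]
    - [[0,0,-0.25],[-0.1,-3.5,0],10]
    - [[0,0,-0.25],[-0.1,-3.5,0],10]
    - [[0,0,-0.25],[-0.1,-3.5,0],10]
    - [[0,0,-0.25],[-0.1,-3.5,0],10]
    - [[0,0,0],[0,0,0],10]

```text
time: 6.8
position: [0.5146, 0.1918, 0.1318]
ee_rot: [180.0, 0.0, 75.0]
wrist_force: [-1.6, -5.7, -13.5]
width: 0.0147
finger_force: 25.5
```

Request:
drive_tool:
  series:
    - [[0,0,-0.1],[0,-1.5,0.3],10]
    - [[0,0,-0.1],[0,-1.5,0],10]
    - [[0,0,-0.1],[0,-1.5,0],10]
    - [[0,0,0],[0,0,0],10]

```text
time: 7.3
position: [0.5122, 0.1924, 0.1318]
ee_rot: [179.8, -0.0, 76.7]
wrist_force: [11.7, -7.2, -19.0]
width: 0.0148
finger_force: 25.3
```

Request:
drive_tool:
  series:
    - [[0,0,0],[0,-1,0.3],10]
    - [[0,0,0],[0,-1,0],10]
    - [[0,0,0],[0,0,0],10]

```text
time: 7.68
position: [0.512, 0.1924, 0.132]
ee_rot: [179.6, -0.1, 76.6]
wrist_force: [23.7, -8.4, -23.4]
width: 0.0148
finger_force: 25.4
```

Request:
drive_tool:
  series:
    - [[0,0,0],[0,2.5,0],10]
    - [[0,0,0],[0,0,0],20]
    - [[0,0,0],[0,0,0],35]
    - [[0,0,0],[0,0,0],45]
    - [[0,0,0],[0,0,-20],45]
    - [[0,0,0],[0,0,-40],45]
    - [[0,0,0],[0,0,-40],60]
    - [[0,0,0],[0,0,-10],60]

```text
time: 8.68
position: [0.5113, 0.1943, 0.2447]
ee_rot: [179.8, -0.1, 76.8]
wrist_force: [-0.6, 0.2, 0.1]
width: 0.0597
finger_force: 0.0
```

Request:
drive_tool:
  series:
    - [[0,0,-0.75],[0,0,0],60]
    - [[0,0,-0.75],[-10,0,0],60]
    - [[0,0,-0.7],[-30,0,0],60]
    - [[0,0,0],[-50,-4,0],60]
    - [[0,0,0],[-50,-4,0],60]
    - [[0,0,0],[-50,-4,0],60]
    - [[0,0,0],[-50,-2,0],60]
    - [[0,0,0],[-50,-2,0],60]
    - [[0,0,0],[-40,0,0],60]
    - [[0,0,0],[-20,0,0],60]

```text
time: 9.93
position: [0.4905, -0.1582, 0.2412]
ee_rot: [-180.0, 0.0, 89.9]
wrist_force: [-0.0, 0.4, 0.7]
width: 0.0604
finger_force: 0.0
```

```bash
python3 - <<'E'
from h import *
t,_=grab('top');s,_=grab('scene');print(env.get_state()['position'],env.get_state()['ee_rot'])
a=cv2.resize(t[180:280,255:355],(400,400),interpolation=cv2.INTER_CUBIC)
b=cv2.resize(s[115:215,160:260],(400,400),interpolation=cv2.INTER_CUBIC)
cv2.imwrite('pics/z3.png',np.clip(np.hstack([a*1.5,b])[:,:,::-1],0,255).astype('uint8'))
E
```

```text
[ 0.49063858 -0.15771495  0.24099717] [-1.79982514e+02 -8.04350290e-03  8.98852228e+01]
```

View pics/z3.png

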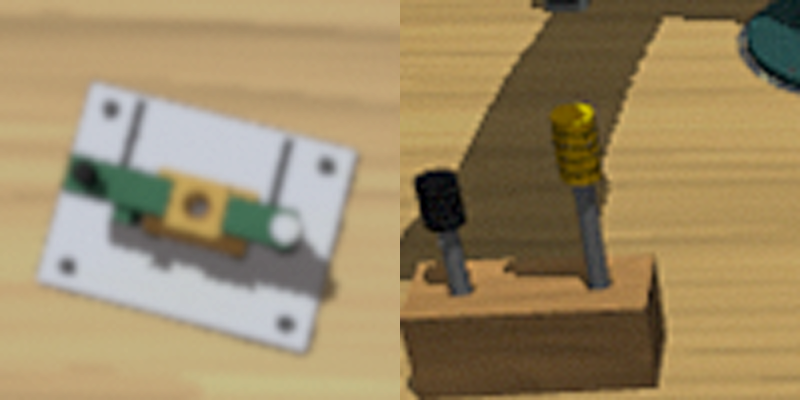

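The left crop shows the arm closed over the catch: peg at crop (90,173), bushing at (197,206), cap at (285,229). The rod stands undisturbed in the right crop. I'll compute the bushing position.

```bash
python3 - <<'E'
from h import *
T=lambda U,V:(254.6+U/4,179.6+V/4)
H=plane('top',*T(285,229),.131);B=plane('top',*T(197,206),.125);P=plane('top',*T(90,173),.157)
a=lambda v:np.degrees(np.arctan2(v[1],v[0]))
n=lambda v:np.linalg.norm(v[:2])
print(H,B,P,a(B-H),a(P-H),n(B-H),n(P-H))
# dark hole centroid in the upscaled image
t=cv2.imread('pics/z3.png')[:,:400]
hsv=cv2.cvtColor(t,cv2.COLOR_BGR2HSV)
roi=t[185:225,178:216].astype(float).sum(2)
w=np.clip(np.median(roi)*0.8-roi,0,None);v,u=np.mgrid[185:225,178:216]
c=((w*u).sum()/w.sum(),(w*v).sum()/w.sum());print(c,plane('top',*T(*c),.125))
E
```

```text
[0.48028512 0.063257   0.131     ] [0.49419599 0.12147604 0.125     ] [0.51124321 0.18944567 0.157     ] 76.56169256329588 76.21576881658788 0.05985790615510132 0.12993068917958853
(np.float64(194.5452183547931), np.float64(202.14109960646462)) [0.4966857  0.12317493 0.125     ]
```

Request:
drive_tool:
  series:
    - [[0,0,0],[-18,3,0],60]
    - [[0,0,0],[0,0,0],60]
    - [[0,0,0],[0,0,15],60]
    - [[0,0,0],[0,0,20],60]
    - [[0,0,0],[0,0,20],60]
    - [[0,0,0],[0,0,20],60]
    - [[0,0,0],[0,0,20],60]
    - [[0,0,0],[0,0,8],60]
    - [[0,0,0],[0,0,0],60]

```text
time: 11.15
position: [0.4937, -0.1738, 0.1375]
ee_rot: [-180.0, -0.0, 90.1]
wrist_force: [0.5, -0.1, 0.6]
width: 0.06
finger_force: 0.0
```

Request:
drive_tool:
  series:
    - [[0,0,0],[-1.7,0,0],50]
    - [[0,0,0],[0,0,0],40]
    - [[0,0,0],[0,0,0],30]
    - [[0,0,0],[0,0,0],20]
    - [[0,0,0],[0,0,0],15]
    - [[0,0,0],[0,0,0],15]
    - [[0,0,0],[0,0,0],15]
  squeeze: 50

```text
time: 12.02
position: [0.4941, -0.176, 0.1383]
ee_rot: [180.0, 0.0, 90.0]
wrist_force: [-0.2, 0.6, 5.7]
width: 0.023
finger_force: 48.8
```

Request:
drive_tool:
  series:
    - [[0,0,0],[0,0,-5],15]
    - [[0,0,0],[0,0,-15],15]
    - [[0,0,0],[0,0,-20],15]
    - [[0,0,0],[0,0,-20],15]
    - [[0,0,0],[0,0,-20],15]
    - [[0,0,0],[0,0,-20],15]
    - [[0,0,0],[0,0,-20],15]
    - [[0,0,0],[0,0,-20],15]
    - [[0,0,0],[0,0,-5],15]
    - [[0,0,0],[0,0,0],15]

```text
time: 13.28
position: [0.4937, -0.1759, 0.283]
ee_rot: [180.0, 0.0, 90.0]
wrist_force: [0.7, 0.1, -2.5]
width: 0.0228
finger_force: 49.3
```

```bash
python3 - <<'E'
from h import *
s,_=grab('scene')
p=env.get_state();print(p['position'],p['wrist_force'],p['moment'])
cv2.imwrite('pics/z4.png',cv2.resize(s[80:180,170:270],(600,600),interpolation=cv2.INTER_CUBIC)[:,:,::-1])
E
```

```text
[ 0.49354711 -0.17592177  0.28255423] [-0.42821523 -0.74715542 -1.3608898 ] [ 0.0197154  -0.02432125  0.02349169]
```

View pics/z4.png

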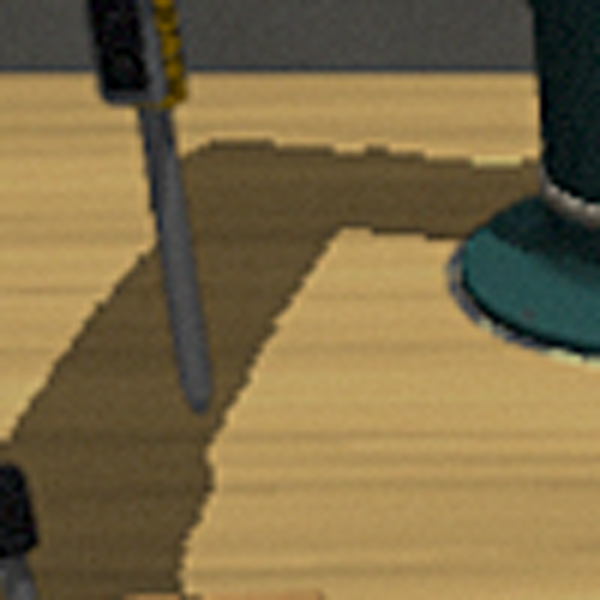

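The scene crop shows the shaft running from the knob's bottom at about (156,106) to the tip at (200,412). I'll check tilt and sideways offset on the plane x = 0.494.

```bash
python3 - <<'E'
from h import *
S=lambda U,V:(169.6+U/6,79.6+V/6)
def px(u,x):
    o,d=ray('scene',*u);return o+d*(x-o[0])/d[0]
for U,V in[(156,106),(157,130),(176,250),(191,350),(200,412),(185,104)]:print(px(S(U,V),.494))
E
```

```text
[ 0.494      -0.17407815  0.2755535 ]
[ 0.494      -0.17513891  0.26698204]
[ 0.494      -0.17572307  0.22241733]
[ 0.494      -0.17653578  0.18294949]
[ 0.494      -0.17717092  0.15733092]
[ 0.494      -0.16414284  0.27627868]
```

Request:
drive_tool:
  series:
    - [[0,0,0],[15,0,0],15]
    - [[0,0,0],[35,0,0],15]
    - [[0,0,0],[40,0,0],15]
    - [[0,0,0],[40,0,0],15]
    - [[0,0,0],[40,0,0],15]
    - [[0,0,0],[40,0,0],15]
    - [[0,0,0],[40,0,0],15]
    - [[0,0,0],[30,0,0],15]
    - [[0,0,0],[15,0,0],15]
    - [[0,0,0],[3,0,0],15]

```text
time: 14.58
position: [0.4935, 0.1226, 0.2827]
ee_rot: [-180.0, -0.0, 90.1]
wrist_force: [0.3, 0.5, -0.9]
width: 0.0231
finger_force: 49.3
```

Request:
drive_tool:
  series:
    - [[0,0,0],[0,0,0],15]
    - [[0,0,0],[0,0,0],15]
    - [[0,0,0],[0,0,10],15]
    - [[0,0,0],[0,0,10],15]
    - [[0,0,0],[0,0,0],15]

```text
time: 15.2
position: [0.4933, 0.1218, 0.2619]
ee_rot: [-179.9, 0.0, 90.0]
wrist_force: [0.0, -0.3, -0.6]
width: 0.0231
finger_force: 49.3
```

```bash
python3 - <<'E'
from h import *
s,_=grab('scene')
p=env.get_state();print(p['position'],p['ee_rot'],p['wrist_force'],p['moment'])
cv2.imwrite('pics/z5.png',cv2.resize(s[100:200,285:385],(600,600),interpolation=cv2.INTER_CUBIC)[:,:,::-1])
E
```

```text
[0.49357918 0.12196235 0.26251009] [-1.79941364e+02 -5.92137797e-03  9.00178568e+01] [-0.44352906  0.29827992 -0.40941684] [-0.02452699 -0.01218348 -0.01028828]
```

View pics/z5.png

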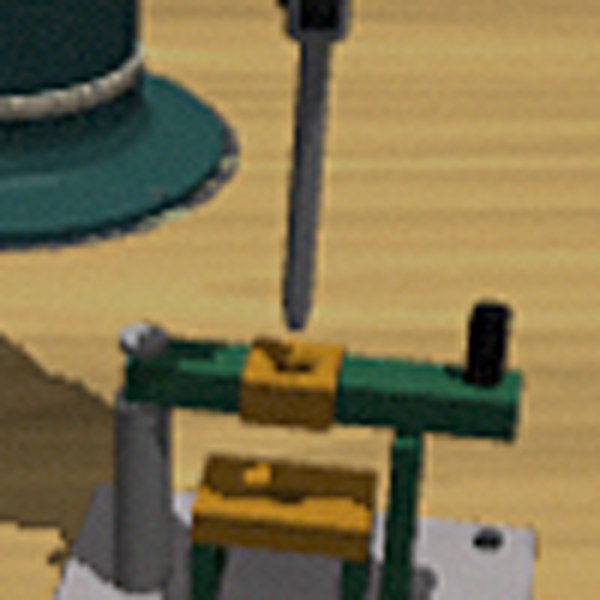

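The scene crop shows the tip at about (295,328) and the hole's centre at (293,361). I'll compare the two in world coordinates.

```bash
python3 - <<'E'
from h import *
S=lambda U,V:(284.6+U/6,99.6+V/6)
print('tip',plane('scene',*S(295,329),.139),'hole',plane('scene',*S(294,361),.125),'cap',plane('scene',*S(145,338),.131))
E
```

```text
tip [0.49587572 0.12104434 0.139     ] hole [0.49633916 0.12128544 0.125     ] cap [0.48715004 0.06285096 0.131     ]
```

Request:
drive_tool:
  series:
    - [[0,0,0],[0,0,5],15]
    - [[0,0,0],[0,0,5],15]
    - [[0,0,0],[0,0,5],15]
    - [[0,0,0],[0,0,5],15]
    - [[0,0,0],[0,0,0],15]

```text
time: 15.88
position: [0.4936, 0.122, 0.2426]
ee_rot: [-180.0, -0.0, 90.0]
wrist_force: [-0.3, -0.3, -1.3]
width: 0.023
finger_force: 49.3
```

Request:
drive_tool:
  series:
    - [[0,0,0],[0,0,3],15]
    - [[0,0,0],[0,0,3],15]
    - [[0,0,0],[0,0,3],15]
    - [[0,0,0],[0,0,3],15]
    - [[0,0,0],[0,0,0],15]

```text
time: 16.5
position: [0.4938, 0.122, 0.2308]
ee_rot: [-180.0, -0.0, 90.0]
wrist_force: [0.7, -1.4, -2.4]
width: 0.0232
finger_force: 49.2
```

Request:
drive_tool:
  series:
    - [[0,0,0],[0,0,5],15]
    - [[0,0,0],[0,0,5],15]
    - [[0,0,0],[0,0,5],15]
    - [[0,0,0],[0,0,5],15]
    - [[0,0,0],[0,0,5],15]
    - [[0,0,0],[0,0,5],15]
    - [[0,0,0],[0,0,0],15]

```text
time: 17.38
position: [0.4937, 0.1219, 0.2006]
ee_rot: [-180.0, 0.0, 90.0]
wrist_force: [3.2, -1.4, -3.5]
width: 0.0225
finger_force: 49.2
```

Request:
drive_tool:
  series:
    - [[0,0,0],[0,0,3],15]
    - [[0,0,0],[0,0,3],15]
    - [[0,0,0],[0,0,3],15]
    - [[0,0,0],[0,0,3],15]
    - [[0,0,0],[0,0,3],15]
    - [[0,0,0],[0,0,0],15]

```text
time: 18.12
position: [0.4937, 0.1219, 0.1857]
ee_rot: [-180.0, -0.0, 90.0]
wrist_force: [4.7, -1.1, -4.8]
width: 0.0228
finger_force: 49.2
```

Request:
drive_tool:
  series:
    - [[0,0,0],[-0.3,0.7,0],15]
    - [[0,0,0],[0,0,3],15]
    - [[0,0,0],[0,0,3],15]
    - [[0,0,0],[0,0,3],15]
    - [[0,0,0],[0,0,3],15]
    - [[0,0,0],[0,0,0],15]

```text
time: 18.88
position: [0.4944, 0.1217, 0.1737]
ee_rot: [-180.0, -0.0, 90.0]
wrist_force: [2.5, -1.0, -3.3]
width: 0.0228
finger_force: 49.4
```

Request:
drive_tool:
  series:
    - [[0,0,0],[0,0,4],15]
    - [[0,0,0],[0,0,4],15]
    - [[0,0,0],[0,0,4],15]
    - [[0,0,0],[0,0,4],15]
    - [[0,0,0],[0,0,4],15]
    - [[0,0,0],[0,0,1],15]
    - [[0,0,0],[0,0,0],15]

```text
time: 19.75
position: [0.4945, 0.1215, 0.1528]
ee_rot: [-180.0, 0.0, 90.0]
wrist_force: [3.4, -4.4, -1.5]
width: 0.023
finger_force: 49.6
```

```bash
python3 - <<'E'
from h import *
s,_=grab('scene')
p=env.get_state();print(p['position'],p['ee_rot'],p['wrist_force'],p['moment'])
cv2.imwrite('pics/z6.png',np.clip(1.3*cv2.resize(s[120:220,285:385],(600,600),interpolation=cv2.INTER_CUBIC)[:,:,::-1],0,255).astype('uint8'))
E
```

```text
[0.49453953 0.12152609 0.15277478] [-1.79993903e+02  5.80425223e-03  9.00046868e+01] [ 3.51318106 -4.29707965 -1.39485736] [-0.96755988 -0.88263961 -0.0014773 ]
```

View pics/z6.png

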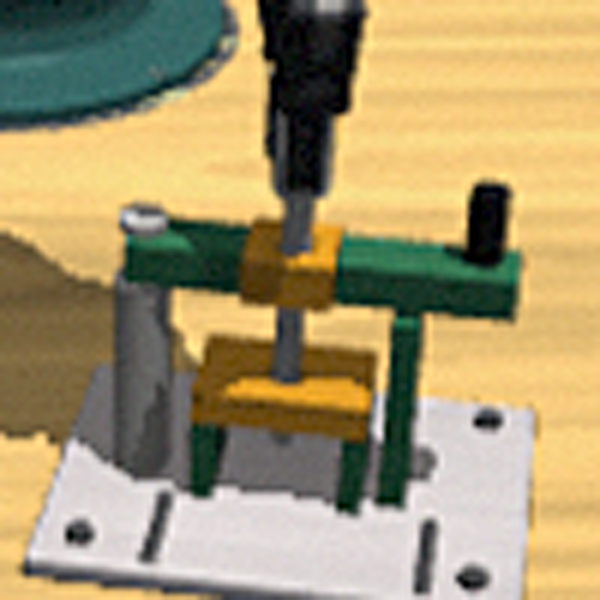

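The tip shows below the brass bridge at about (283,436). The rod passes through both bushings, and the knob is well above the arm. I'll relieve the small sideways load.

Request:
drive_tool:
  series:
    - [[0,0,0],[-0.8,0.5,0],15]
    - [[0,0,0],[0,0,0],15]
    - [[0,0,0],[0,0,0],15]

```text
time: 20.18
position: [0.4947, 0.1211, 0.1528]
ee_rot: [-180.0, -0.0, 90.0]
wrist_force: [0.2, -0.4, -2.1]
width: 0.0229
finger_force: 49.4
```

```bash
python3 - <<'E'
from h import *
s,d=grab('scene')
o,r=ray('scene',284.6+283/6,119.6+437/6);print('tip',o+r*(.4945-o[0])/r[0])
a=cv2.cvtColor(cv2.imread('pics/scene0.png'),cv2.COLOR_BGR2RGB).astype(int)
for n,(u0,u1,v0,v1) in dict(vise=(75,195,245,300),bin=(415,480,180,235),punch=(160,180,150,190)).items():
    print(n,(abs(s.astype(int)-a)[v0:v1,u0:u1].sum(2)>90).mean())
p=env.get_state();print(p['wrist_force'],p['moment'])
print(env.hand_in())
E
```

```text
tip [0.4945     0.12144895 0.03022922]
vise 0.0
bin 0.0
punch 0.0
[-0.38640187 -0.39711366 -1.70720494] [-0.01043474 -0.01363017  0.0346911 ]
the job is handed in; nothing more can be done
None
```

I handed the job in with the arm closed against its stop and the rod held upright through both bushings: tip measured at about 30 mm above the table (20 mm below the lower bushing, 18 mm above the base plate), knob off the arm, and no change seen at the punch, vise or bin.

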